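# Lock the right cutter insert into the slicer head

## Task

Four steel insert boxes stand in a row with their lids shut: open only the one whose lid has the single straight fin running from front to hinge, and take out the two-eared cutter insert. Set the insert flat on the seat of the white cutter head with its ears in line with the two black marks, then twist the locking ring clockwise a quarter turn to its stop so that its lugs stand over the ears. Keep the other three lids shut and leave everything else on the table where it stands.

Things in the scene. Friction and masses are not known exactly. Their poses are not given: they have to be found in the camera images.
- box_fin: the wanted steel box, one of four alike (92 mm apart) in a row along y on a 10 mm thick white board, in any order. Each is 92 (x) x 88 (y) x 64 mm tall outside, walls and floor 3 mm, open under its lid. Origin: centre of its underside, 10 mm above the table; z up, -x is its front (robot's side), +x the hinge side
- lid_fin (a joint): hinge of the wanted box's steel lid, rad: 0 shut, grows as it opens up and away from the front, stop at 2.0. The hinge is stiff: the lid stays where it is left; about 3 N at the grip moves it
- lid_fin_grip (a point): point in the black fin on the wanted lid, at its middle, 26 mm above the lid's top face. Fin: 44 mm long (along the box's x), 12 mm thick (y), 36 mm tall, nothing beside it. The lid is 8 mm thick, same outline as the box, its top 82.5 mm above the table when shut. Axes turn with the lid; shut, they are the box's
- lid_fin_hinge (a point): on the hinge axis (y) of that lid, at its underside, middle of the box's far (+x) rim, 74.5 mm above the table. Axes turn with the lid. From here the fin's grip point lies -62 mm along the lid's x and +34 mm along its z
- cutter_grip (a point): wanted cutter insert, about 80 g, upright on the floor of the box with the fin, within 8 mm of its middle, under the lid: point in its grey thumb grip, 44 mm above its underside, 12 mm below its top. z is its up axis. Grip: 22 mm long (x), 10 mm thick (y). Foot: 6 mm steel plate, a 28 mm disc with two ears 12 mm wide, 46 mm over both, along x. Either way round is the same
- seat (a point): centre of the flat round seat on the white cutter head, 90 mm above the table, where the insert's underside goes. z up. The ears go along this frame's x (two black marks on the head's top), between two low dark ledges (5 mm tall, 22 mm long, inner faces 18 mm to either side along y). The locking ring stands around the seat
- head: cutter head: a fixed white motor block 170 (x) x 150 (y) mm, its top 70 mm above the table, with the seat's pedestal, 59 mm across, 20 mm higher in its middle. Origin: centre of its underside; x and y as the seat's
- ring_grip (a point): centre of the knurled locking ring, at mid-height, 9.5 mm above the seat. Ring: 62 mm outside, 54 mm inside, 18 mm tall, clear around. Two lugs reach in to 18 mm from its axis, 8 to 13 mm above the seat; unlocked they stand over the ledges and the ears pass between them, locked they cover the ears. The seated insert's grip rises in its middle, 56 mm above the seat
- ring (a joint): turn of the locking ring, rad, clockwise seen from above: 0 unlocked, 1.4 locked at its stop (about a quarter turn); friction about 0.12 N m, stays where it is left. Starts between 0 and 0.15
- lid_bar (a joint): hinge of another lid in the row, to stay shut, rad, 0 shut; its black grip is a straight upright bar running crosswise (along the box's y), 36 mm tall
- lid_knob (a joint): hinge of another lid in the row, to stay shut, rad, 0 shut; its black grip is a round knob 28 mm across, 36 mm tall
- lid_pegs (a joint): hinge of another lid in the row, to stay shut, rad, 0 shut; its black grip is two 12 mm round pegs side by side, 36 mm tall
- spud_a: bystander: loose sweet potato, 150 mm long, 68 mm thick, lying; origin at the middle of its underside
- spud_b: bystander: loose sweet potato, 130 mm long, 62 mm thick, lying; origin at the middle of its underside
- jar: bystander: glass jar with steel cap, 56 mm across, 85 mm tall; origin at the middle of its underside
- bowl: bystander: small steel bowl, 110 mm across, 45 mm tall; origin at the middle of its underside
- cup: bystander: white plastic cup, 64 mm across, 70 mm tall; origin at the middle of its underside
- brush: bystander: brush 200 mm long, lying; origin at the middle of its underside
- spatula: bystander: spatula 260 mm long, lying; origin at the middle of its underside

How it is judged:
By the outcome, as a careful person would: the job done as asked, in the order asked, and still so for the second after the job is handed in, with the robot touching nothing.
It also fails if it takes over 72 s, if anything falls off the work surface, if the arm or the gripper's body presses on something with over 40 N, if the wrist force passes 120 N, or if a joint passes its speed limit or range.

## Robot

A 6-joint arm with a two-finger parallel gripper is mounted at the origin on the work surface. World frame = base frame: x ahead of the robot, y to its left, z up, the work surface at z = 0. Lengths are in m, angles in rad, forces in N, time in s.
With the tool pointing down it reaches from about 0.375 to 0.9 m from the base axis. Payload 3.1 kg.
Tool frame: the origin (TCP) lies at the very end of the fingers, on their centre line; the grasp point (between the pads) lies 19 mm behind it; z points along the fingers, y is the line along which they close (so a half turn about z gives the same grasp; the last joint's range is limited). The gripper opens to 85 mm and grips with 20 to 120 N. Pads are 22 mm wide; open, the fingers measure 114 mm over their backs; the gripper's body (76 mm by 85 mm) begins 54 mm behind the grasp point. The pads swing forward as they close: fully open they stand 13 mm farther back than shut.
Start: joints at [0.933, 0.527, 1.433, -0, 1.181, -0.178], TCP at [0.277, 0.56, 0.231] pointing down, gripper open.
Joint ranges: [-3.08, 3.08], [-0.75, 2.2], [0.22, 2.44], [-1.43, 4.57], [0, 2.65], [-2.85, 2.85]. Speed limits (rad/s): [2.79, 2.79, 3.14, 3.14, 3.14, 3.14].

## Interface

Orientations are given as a unit quaternion [w, x, y, z].
In Python, from plant import ctrl, camera, calibration, job gives the robot as it stands.
- The arm moves only by the tool carry_out, never from a script. Its argument "plan" is a list that holds one entry, the list of rows, each a list of 5 numbers: the finger opening in mm, from 0 to 85.4, then the shift along the tool's x, y, z in mm, then the turn about the tool's z in rad. In form: [[[gripper, tx, ty, tz, roll], ...]]. A call has 1 to 12 rows; each row shifts and turns the commanded pose from where the row before left it, along the tool's axes as they then stand; what a row does not reach is not made up. A row lasts 1/12 s, in which the tool goes at most 41.7 mm and 7.16 degrees, less where a joint would pass 70% of its speed; a pose out of reach is approached as far as the arm can. A call is refused whole if a number of a shift passes 41.7 or a number of a turn 0.125, either way. A call with a gripper value outside its range is refused whole. The fingers move at their own pace and stop on an object; "force" is the grip in N (left out, the last holds). Time passes only in rows, so rows that do not move let the fingers close. It gives the time, the measured TCP pose, the force, the opening and the grip force at its end, in the units of the state.
- ctrl.sense(): the state, without advancing time (a new reading comes with each control period).
- camera(name): name is "scene" or "top" or "wrist"; returns the picture (400x640x3 uint8, blue, green, red); there is no depth.
- calibration(name): a dict with "vertical_fov" (degrees; the focal length in pixels is half the picture's height over the tangent of half this angle, whatever the lens; pixels are square), "cx", "cy" (the principal point, pixels), "k1" (the pictures are not rectified: a ray, as slopes to the right and down, at radius r is drawn at 1 + k1 r^2 times it, then the intrinsics apply), "world_from_camera" (4x4, takes a point from camera to world coordinates); the wrist camera has in their place "T_tool_cam" (4x4, takes a point from camera to tool coordinates, whose origin is the TCP and whose axes are the flange's). Camera axes: x right, y down, z forward; pixel columns grow to the right and rows downward; lengths in m; the calibration is good to about 2 mm. A picture is of the moment at which its call begins: read the wrist's pose just before it. calibration takes no time and is no camera call.
- job.job_done(): hands the job in; it is judged then, once.
The state is a dict: "t": time; "qpos": joint angles; "qd": joint speeds; "effort": joint torques, N m; "position": TCP position; "eef_rot": TCP orientation; "ft_force": force on the tool from outside, world axes, zero at the start; "ft_torque": the same for the moment, N m; "width": opening from 0.0 (shut) to 1.0 (fully open); "grasp_force": force on a finger pad.
Only numpy, scipy, OpenCV 4.12 (cv2) and the standard library are available. Lean on these libraries where they do the work, as an engineer would, in place of code of your own. Each camera call takes 0.05 s, during which the arm holds its last target. There are 200 camera calls.

## Working session

There is one attempt and no reset: what is moved stays moved. The work goes in short steps, Python scripts to look and compute and a tool call to move; the robot and the scene stay as the last step left them, time stands still between calls to the robot, and variables do not carry over. Pictures are saved under pics/ and viewed, at most 10 in all, crops included, and the job is handed in when it is done.

Besides the shell and the picture viewer there is one more tool, called as name(argument=value, ...), one argument or row to a line, values as JSON. carry_out: Moves the arm, as the interface text tells. Its arguments: {"type":"object","properties":{"plan":{"type":"array","items":{"type":"array","items":{"type":"array","items":{"type":"number"}}}},"force":{"type":"number"}},"required":["plan"]}

```bash
mkdir -p pics; ls; python3 - <<'E'
from plant import ctrl,camera,calibration
import cv2,numpy as np
np.set_printoptions(precision=4,suppress=True)
for n in ("scene","top"):
    cv2.imwrite(f"pics/{n}0.png",camera(n)); print(n,calibration(n))
print(calibration("wrist"));print(ctrl.sense())
E
```

```text
pics
scene {'vertical_fov': 46.61435366402434, 'cx': 318.8378675533777, 'cy': 195.68657596555374, 'k1': -0.00258636073468772, 'world_from_camera': array([[ 0.838 ,  0.3818, -0.39  ,  1.0374],
       [ 0.5457, -0.5966,  0.5885, -0.7635],
       [-0.008 , -0.7059, -0.7082,  1.0113],
       [ 0.    ,  0.    ,  0.    ,  1.    ]])}
top {'vertical_fov': 42.53336853610485, 'cx': 312.9442028068336, 'cy': 194.69919000404002, 'k1': -0.08631061654742593, 'world_from_camera': array([[ 0.0242, -0.9784,  0.2055,  0.1526],
       [-0.9997, -0.0244,  0.0015, -0.0035],
       [ 0.0036, -0.2054, -0.9787,  1.7605],
       [ 0.    ,  0.    ,  0.    ,  1.    ]])}
{'vertical_fov': 66.6653720290763, 'cx': 313.9884758794325, 'cy': 199.20732489730523, 'k1': 0.006248850904921825, 'T_tool_cam': array([[-0.0005, -0.9653, -0.261 ,  0.0661],
       [ 1.    , -0.0003, -0.0006,  0.0001],
       [ 0.0005, -0.261 ,  0.9653, -0.1419],
       [ 0.    ,  0.    ,  0.    ,  1.    ]])}
{'t': 0.1, 'qpos': array([ 0.9335,  0.5284,  1.4338, -0.    ,  1.1814, -0.1785]), 'qd': array([-0.0003, -0.0015, -0.0018, -0.0003,  0.003 , -0.0019]), 'effort': array([ -0.0004, -44.3307, -17.8585,  -0.0002,   0.0039,   0.    ]), 'position': array([0.2764, 0.5599, 0.2304]), 'eef_rot': array([-0.0004,  0.2274,  0.9738, -0.0009]), 'ft_force': array([ 0.6818, -0.0411, -0.3747]), 'ft_torque': array([-0.0347,  0.0031, -0.0043]), 'grasp_force': 0.0, 'width': 1.0012510887442352}
```

View pics/scene0.png

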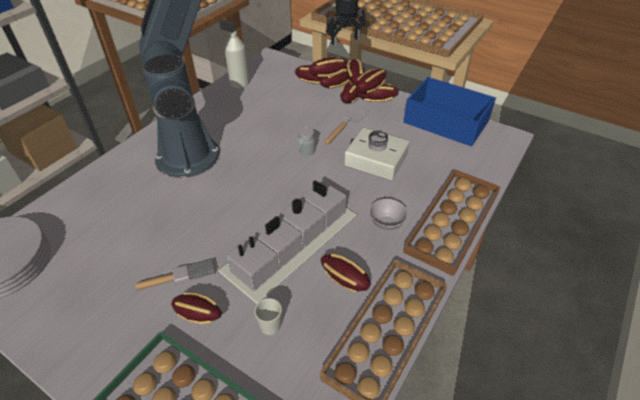

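View pics/top0.png

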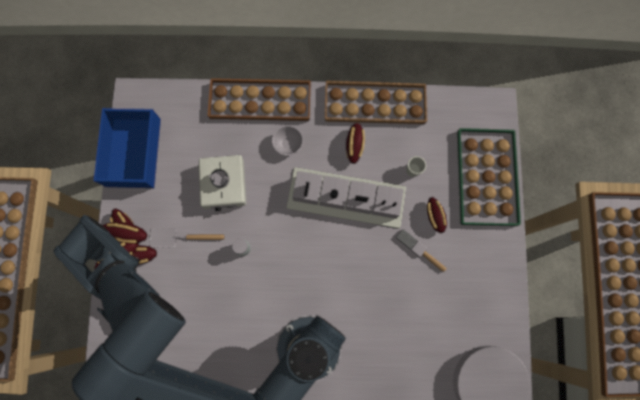

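The scene view shows the four boxes in a row, running from (250,260) to (322,195). The fin lid is at the far end: scene (320,188), top (307,188), where the grip runs along x. The cutter head is at scene (377,150), top (221,180). Next I'll triangulate these roughly.

```bash
cat > h.py <<'E'
from plant import ctrl,camera,calibration
import cv2,numpy as np
from scipy.spatial.transform import Rotation as R
np.set_printoptions(precision=4,suppress=True)
def toolT(s=None):
    s=s or ctrl.sense(); q=s["eef_rot"]; T=np.eye(4)
    T[:3,:3]=R.from_quat([q[1],q[2],q[3],q[0]]).as_matrix(); T[:3,3]=s["position"]; return T
def cam(n,T=None):
    c=calibration(n)
    W=c["world_from_camera"] if n!="wrist" else (toolT() if T is None else T)@c["T_tool_cam"]
    return c,np.array(W)
def rays(n,px,T=None):
    c,W=cam(n,T); f=200/np.tan(np.radians(c["vertical_fov"])/2)
    d=(np.atleast_2d(px)-[c["cx"],c["cy"]])/f; u=d.copy()
    for _ in range(10): u=d/(1+c["k1"]*(u**2).sum(1,keepdims=True))
    v=np.c_[u,np.ones(len(u))]@W[:3,:3].T
    return W[:3,3],v/np.linalg.norm(v,axis=1,keepdims=True)
def proj(n,P,T=None):
    c,W=cam(n,T); f=200/np.tan(np.radians(c["vertical_fov"])/2)
    p=(np.atleast_2d(P)-W[:3,3])@W[:3,:3]; u=p[:,:2]/p[:,2:]
    return u*(1+c["k1"]*(u**2).sum(1,keepdims=True))*f+[c["cx"],c["cy"]]
def plane(n,px,z,T=None):
    o,v=rays(n,px,T); return o+v*((z-o[2])/v[:,2])[:,None]
def tri(obs):  # list of (origin,dir)
    A=0;b=0
    for o,d in obs:
        M=np.eye(3)-np.outer(d,d); A=A+M; b=b+M@o
    p=np.linalg.solve(A,b)
    return p,[np.linalg.norm(np.cross(p-o,d)) for o,d in obs]
def snap(name):
    T=toolT(); im=camera("wrist"); cv2.imwrite(f"pics/{name}.png",im); np.save(f"pics/{name}.npy",T); return im,T
def goto(P,yaw=None):
    """shift along tool axes (mm) and roll to bring TCP to P with tool x (mod pi) at yaw"""
    T=toolT(); d=T[:3,:3].T@(np.array(P)-T[:3,3])*1e3
    cur=np.arctan2(T[1,0],T[0,0]); r=None
    if yaw is not None: r=-((yaw-cur+np.pi/2)%np.pi-np.pi/2)
    return d,r,cur
E
python3 - <<'E'
from h import *
for nm,a,b in(("fin",(307,188),(320,188)),("ring",(219,179),(377,140)),("pegs",(387,205),(246,246))):
    oa,va=rays("top",a);ob,vb=rays("scene",b); print(nm,*tri([(oa,va[0]),(ob,vb[0])]))
print(toolT(), plane("top",[(295,172),(405,186),(400,225),(288,209)],0.01))
print(plane("top",[(200,158),(242,155),(246,204),(203,209)],0.07))
E
```

```text
fin [0.5228 0.0192 0.1022] [np.float64(3.677015565276649e-05), np.float64(3.677015565286131e-05)]
ring [0.5488 0.3147 0.0877] [np.float64(0.0010671477321977493), np.float64(0.0010671477321974607)]
pegs [ 0.4738 -0.2479  0.0906] [np.float64(0.000889999342502148), np.float64(0.0008899993425022419)]
[[-0.8966  0.4429 -0.0012  0.2764]
 [ 0.4429  0.8966 -0.0016  0.5599]
 [ 0.0003 -0.0019 -1.      0.2304]
 [ 0.      0.      0.      1.    ]] [[ 0.5999  0.0641  0.01  ]
 [ 0.5592 -0.3228  0.01  ]
 [ 0.4208 -0.3038  0.01  ]
 [ 0.4673  0.0842  0.01  ]]
[[0.6262 0.3889 0.07  ]
 [0.6402 0.2451 0.07  ]
 [0.47   0.2226 0.07  ]
 [0.4493 0.3663 0.07  ]]
```

carry_out(
  plan=[
    [[85,-36,-17,0,-0.035],[85,-36,-17,0,-0.035],[85,-36,-17,0,-0.035],[85,-36,-17,0,-0.035],[85,-36,-17,0,-0.035],[85,-36,-17,0,-0.035],[85,-36,-17,0,-0.035],[85,-36,-17,0,-0.035],[85,0,0,0,0],[85,0,0,0,0]],
  ],
)

```text
t: 0.93
position: [0.5047, 0.3358, 0.2307]
eef_rot: [-0.0, 0.092, 0.996, -0.0]
ft_force: [-0.4, -0.5, -0.2]
width: 0.994
grasp_force: 0.0
```

```bash
python3 - <<'E'
from h import *
im,T=snap("w1");print(T)
E
```

```text
[[-0.9832  0.1823 -0.0006  0.5047]
 [ 0.1823  0.9832 -0.0002  0.3358]
 [ 0.0006 -0.0003 -1.      0.2307]
 [ 0.      0.      0.      1.    ]]
```

View pics/w1.png

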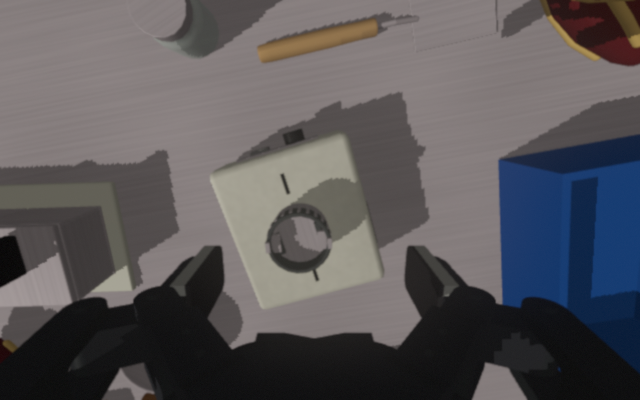

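The wrist view shows the white head, with marks at about (285,183) and (315,274) and the ring centre at about (299,239). I'll take a second view from another place to triangulate, on the way to the boxes.

carry_out(
  plan=[
    [[85,0,-40,0,0],[85,0,-40,0,0],[85,0,-20,0,0],[85,0,0,0,0],[85,0,0,0,0]],
  ],
)

```text
t: 1.4
position: [0.484, 0.2397, 0.2314]
eef_rot: [-0.0, 0.089, 0.996, 0.0]
ft_force: [0.2, -0.6, -0.1]
width: 0.997
grasp_force: 0.0
```

```bash
cat >> h.py <<'E'
def headmeas(im):
    """marks and white-head mask centroid"""
    hsv=cv2.cvtColor(im,cv2.COLOR_BGR2HSV); g=cv2.cvtColor(im,cv2.COLOR_BGR2GRAY)
    return hsv,g
E
python3 - <<'E'
from h import *
im,T=snap("w2");print(T)
a=cv2.imread("pics/w1.png")
for n,x in(("w1",(200,120,400,320)),("w2",(280,120,480,320))):
    i=cv2.imread(f"pics/{n}.png")[x[1]:x[3],x[0]:x[2]]
    cv2.imwrite(f"pics/{n}c.png",cv2.resize(i,None,fx=2,fy=2,interpolation=cv2.INTER_CUBIC))
cv2.imwrite("pics/both.png",np.hstack([cv2.imread("pics/w1c.png"),cv2.imread("pics/w2c.png")]))
for n in("w1","w2"):
    i=cv2.imread(f"pics/{n}.png"); g=cv2.cvtColor(i,cv2.COLOR_BGR2GRAY); 
    m=(g<60).astype(np.uint8)
    k,l,s,c=cv2.connectedComponentsWithStats(m)
    print(n,[(s[j].tolist(),c[j].round(1).tolist()) for j in range(1,k) if s[j,4]>20 and s[j,4]<3000])
E
```

```text
[[-0.984   0.1781 -0.0008  0.484 ]
 [ 0.1781  0.984   0.0005  0.2397]
 [ 0.0009  0.0004 -1.      0.2314]
 [ 0.      0.      0.      1.    ]]
w1 [([624, 0, 16, 28, 224], [634.2, 8.9]), ([180, 4, 12, 32, 145], [186.6, 21.6]), ([283, 129, 22, 16, 233], [293.3, 136.5]), ([282, 175, 7, 18, 28], [284.7, 183.1]), ([292, 208, 38, 26, 180], [311.2, 216.1]), ([284, 210, 6, 7, 28], [286.2, 213.1]), ([62, 212, 47, 84, 1822], [83.0, 250.8]), ([55, 226, 14, 49, 97], [60.9, 247.0]), ([0, 235, 27, 52, 995], [10.3, 259.7]), ([272, 241, 54, 30, 489], [296.9, 261.2])]
w2 [([374, 132, 22, 16, 264], [384.1, 139.5]), ([379, 178, 5, 18, 26], [381.0, 186.5]), ([387, 211, 40, 15, 151], [403.1, 216.2]), ([380, 216, 7, 8, 35], [382.8, 219.2]), ([162, 224, 16, 32, 164], [168.6, 239.7]), ([79, 237, 42, 55, 1611], [99.9, 263.7]), ([0, 247, 37, 39, 944], [15.5, 263.4])]
```

View pics/both.png

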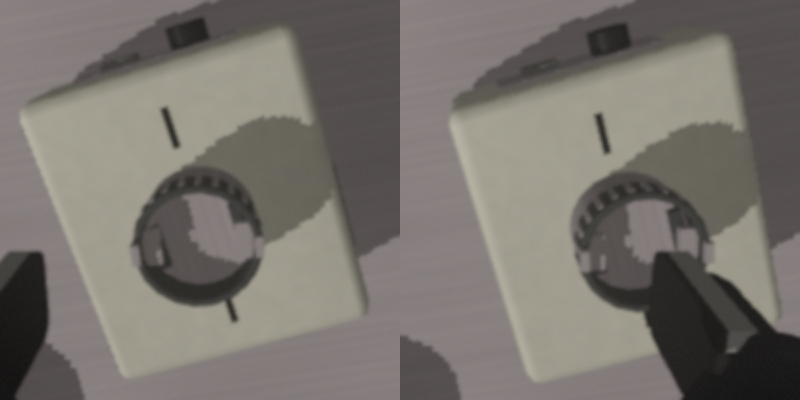

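The crops show the marks clearly. In w1 they are at (285,183) and (315,275). The lugs sit at the left and right of the ring, over the ledges, so it is unlocked. Next I'll take a view with the camera straight above the ring.

carry_out(
  plan=[
    [[85,-39,28,0,0],[85,-39,28,0,0],[85,-39,28,0,0],[85,0,0,0,0],[85,0,0,0,0]],
  ],
)

```text
t: 1.87
position: [0.5992, 0.2957, 0.2301]
eef_rot: [0.0, 0.088, 0.996, 0.0]
ft_force: [-0.0, -0.6, -0.7]
width: 0.998
grasp_force: 0.0
```

```bash
python3 - <<'E'
from h import *
im,T=snap("w3");print(T)
T1=np.load("pics/w1.npy");T2=np.load("pics/w2.npy")
o1,v1=rays("wrist",(284.7,183.1),T1);o2,v2=rays("wrist",(381,186.5),T2)
print("near mark",tri([(o1,v1[0]),(o2,v2[0])]))
a,b=plane("wrist",[(285,183.5),(315.5,275)],.07,T1); print(a,b,np.degrees(np.arctan2(*(b-a)[1::-1])),(a+b)/2)
g=cv2.cvtColor(im,cv2.COLOR_BGR2GRAY)
p=proj("wrist",[[.55,.315,.1085]],T)[0];print("ring px",p)
k,l,s,c=cv2.connectedComponentsWithStats((g<60).astype(np.uint8))
print([(s[j].tolist(),c[j].round(1).tolist()) for j in range(1,k) if 15<s[j,4]<3000])
x,y=p.astype(int); y0=max(0,y-100);x0=x-133
cv2.imwrite("pics/w3c.png",cv2.resize(im[y0:y0+200,x0:x0+266],None,fx=3,fy=3,interpolation=cv2.INTER_CUBIC));print(x0,y0)
E
```

```text
[[-0.9845  0.1752  0.0001  0.5992]
 [ 0.1752  0.9845  0.0006  0.2957]
 [-0.      0.0006 -1.      0.2301]
 [ 0.      0.      0.      1.    ]]
near mark (array([0.4982, 0.3067, 0.0701]), [np.float64(0.00027956424130289926), np.float64(0.0002795642413027981)])
[0.4984 0.307  0.07  ] [0.6056 0.3187 0.07  ] 6.250299875655294 [0.552  0.3128 0.07  ]
ring px [326.0967 134.3582]
[([304, 23, 22, 16, 238], [314.2, 30.1]), ([303, 67, 8, 22, 39], [306.5, 77.3]), ([292, 104, 19, 23, 37], [299.0, 114.6]), ([61, 123, 49, 85, 2402], [85.4, 157.5]), ([53, 124, 16, 57, 125], [60.2, 147.9]), ([0, 131, 23, 51, 845], [8.5, 158.5]), ([294, 145, 59, 23, 236], [320.5, 158.2]), ([334, 175, 5, 17, 21], [336.1, 183.3]), ([400, 321, 3, 12, 20], [401.2, 326.6])]
193 34
```

View pics/w3c.png

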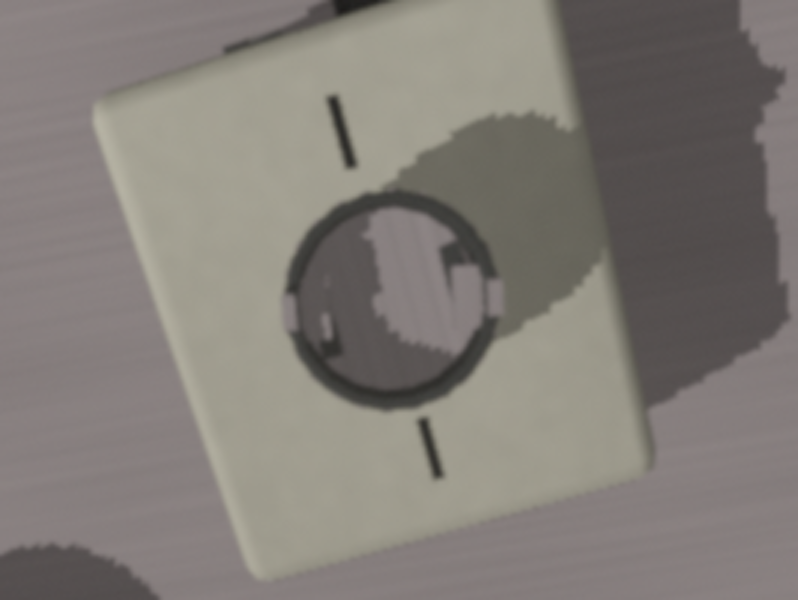

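The view from straight above shows the ring ellipse at crop (286–497, 190–410), centre pixel about (323.5,134), with marks at (306.7,77.7) and (336.7,183.3).

```bash
python3 - <<'E'
from h import *
T=np.load("pics/w3.npy")
a,b=plane("wrist",[(306.6,77.5),(336.5,183.3)],.07,T)
e=np.array([(391,190),(286,303),(391,410),(497,297),(316,226),(318,377),(464,223),(466,374)])/3+[193-.33,34-.33]
for z in(.1085,):
    P=plane("wrist",e,z,T)[:,:2]
    A=np.c_[2*P,np.ones(len(P))]; s=np.linalg.lstsq(A,(P**2).sum(1),rcond=None)[0]
    c=s[:2]; print("ring centre",c,"r",np.sqrt(s[2]+c@c), np.linalg.norm(P-c,axis=1))
y=np.degrees(np.arctan2(*(b-a)[1::-1]));d=(b-a)[:2]/np.linalg.norm((b-a)[:2])
print("marks",a,b,"yaw",y,"off-line",np.cross(d,c-a[:2]),"along",(c-a[:2])@d,"len",np.linalg.norm(b-a))
l=plane("wrist",np.array([(291,312),(496,298)])/3+[193-.33,34-.33],.105,T);d2=l[1]-l[0];print("lug line",np.degrees(np.arctan2(d2[1],d2[0])),l,np.linalg.norm(d2))
print("cam",(T@calibration('wrist')['T_tool_cam'])[:3,3])
# check with scene/top projections
print(proj("top",[[*c,.1]]),proj("scene",[[*c,.1]]))
E
```

```text
ring centre [0.5499 0.3124] r 0.029857117701240013 [0.0304 0.0298 0.0305 0.0299 0.0297 0.0296 0.0295 0.0295]
marks [0.4982 0.3069 0.07  ] [0.6021 0.3185 0.07  ] yaw 6.3858790569760275 off-line -0.0002157847145582495 along 0.051961244046445566 len 0.10451401683074203
lug line 83.70890386279808 [[0.5475 0.2837 0.105 ]
 [0.5539 0.3423 0.105 ]] 0.05888378307039913
cam [0.5342 0.3073 0.372 ]
[[219.2493 178.083 ]] [[377.608  137.3156]]<stdin>:10: DeprecationWarning: Arrays of 2-dimensional vectors are deprecated. Use arrays of 3-dimensional vectors instead. (deprecated in NumPy 2.0)
```

carry_out(
  plan=[
    [[85,-3,-40,0,0],[85,-3,-40,0,0],[85,-3,-40,0,0],[85,-3,-40,0,0],[85,-3,-40,0,0],[85,0,0,0,0],[85,0,0,0,0]],
  ],
)

```text
t: 2.5
position: [0.5758, 0.0922, 0.2317]
eef_rot: [-0.001, 0.091, 0.996, 0.0]
ft_force: [-0.5, 0.1, -0.3]
width: 0.996
grasp_force: 0.0
```

```bash
python3 - <<'E'
from h import *
im,T=snap("w4")
E
```

carry_out(
  plan=[
    [[85,0,-40,0,0],[85,0,-40,0,0],[85,0,0,0,0],[85,0,0,0,0]],
  ],
)

```text
t: 2.88
position: [0.5627, 0.0152, 0.2315]
eef_rot: [-0.0, 0.09, 0.996, 0.0]
ft_force: [-0.5, -0.3, 0.4]
width: 0.994
grasp_force: 0.0
```

```bash
python3 - <<'E'
from h import *
im,T=snap("w5")
for n in("w4","w5"):
    i=cv2.imread(f"pics/{n}.png"); g=cv2.cvtColor(i,cv2.COLOR_BGR2GRAY); T=np.load(f"pics/{n}.npy"); print(T[:3,3],proj("wrist",[[.523,.019,.11]],T))
    k,l,s,c=cv2.connectedComponentsWithStats((g<45).astype(np.uint8))
    print(n,[(s[j].tolist(),c[j].round(1).tolist()) for j in range(1,k) if s[j,4]>100])
cv2.imwrite("pics/wb.png",np.hstack([cv2.imread(f"pics/{n}.png")[:300,120:520] for n in("w4","w5")]))
E
```

```text
[0.5758 0.0922 0.2317] [[219.1408 150.2176]]
w4 [([509, 7, 27, 19, 295], [522.4, 16.3]), ([209, 119, 26, 52, 1090], [221.6, 143.8]), ([92, 132, 52, 32, 1324], [117.3, 147.2]), ([0, 143, 56, 16, 749], [26.1, 149.9]), ([0, 246, 640, 154, 54762], [315.9, 348.0])]
[0.5627 0.0152 0.2315] [[309.9996 148.855 ]]
w5 [([589, 6, 30, 21, 350], [603.9, 15.7]), ([0, 58, 13, 18, 116], [6.2, 66.1]), ([304, 119, 13, 50, 577], [310.2, 143.0]), ([186, 131, 41, 32, 998], [205.8, 145.7]), ([64, 141, 74, 18, 984], [101.2, 148.9]), ([0, 145, 43, 14, 490], [19.5, 151.0]), ([0, 246, 640, 154, 54164], [319.1, 349.1])]
```

View pics/wb.png

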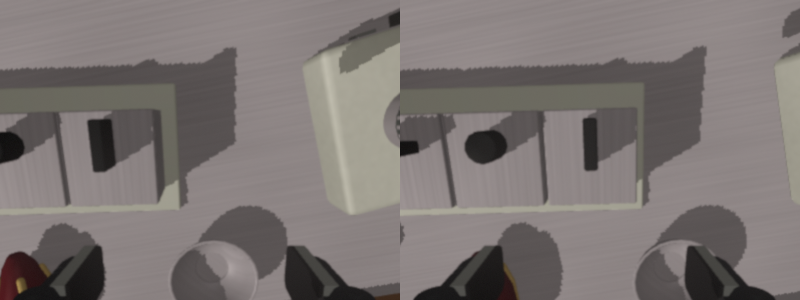

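In both views the end box carries the fin: w4 (209–235,119–171), w5 (304–317,119–169). The knob box is next to it. I'll triangulate the fin's top left edge and the box's orientation.

```bash
python3 - <<'E'
from h import *
L={}
for n,x0,x1 in(("w4",195,245),("w5",292,330)):
    g=cv2.cvtColor(cv2.imread(f"pics/{n}.png"),cv2.COLOR_BGR2GRAY).astype(float)
    pts=[]
    for r in range(123,164):
        row=g[r,x0:x1]; on=np.where(row<55)[0]; pts.append((x0+on[0]-.5,x0+on[-1]+.5,r))
    p=np.array(pts);f=[np.polyfit(p[:,2],p[:,k],1) for k in(0,1)]
    c=int(np.median(p[:,0]))+6; col=g[105:185,c]; on=np.where(col<55)[0]; ends=(105+on[0]-.5,105+on[-1]+.5)
    print(n,[np.polyval(q,143) for q in f],f[0][0],f[1][0],ends); L[n]=(f,ends)
o=[]
for n in L:
    T=np.load(f"pics/{n}.npy");a,v=rays("wrist",(np.polyval(L[n][0][0],143.5),143.5),T);o.append((a,v[0]))
print("left top edge mid",tri(o))
T=np.load("pics/w5.npy");f,e=L["w5"]
q=plane("wrist",[(np.polyval(f[k],r),r) for r in e for k in(0,1)],.1185,T);print(q,q.mean(0),np.linalg.norm(q[1]-q[0]),np.linalg.norm(q[2]-q[0]))
d=q[2]-q[0];d1=q[3]-q[1];print("yaw",[np.degrees(np.arctan2(*t[1::-1])) for t in(d,d1)])
# line of knob top centre / board edge
b=plane("wrist",[(120+0+400-400,211),(120+640-400,207)],.01,T);d=b[1]-b[0];print("board far edge dir",np.degrees(np.arctan2(*d[1::-1]))-90)
b=plane("wrist",[(120,87),(120+640-400,83)],.01,T);d=b[1]-b[0];print("board near edge dir",np.degrees(np.arctan2(*d[1::-1]))-90)
E
```

```text
w4 [np.float64(210.25609756097552), np.float64(233.3292682926829)] 0.1252613240418123 0.0986062717770027 (np.float64(119.5), np.float64(170.5))
w5 [np.float64(304.0121951219512), np.float64(316.5975609756097)] 0.03658536585365888 0.010104529616724117 (np.float64(117.5), np.float64(169.5))
left top edge mid (array([0.5166, 0.0152, 0.1165]), [np.float64(0.0005807622786737024), np.float64(0.0005807622786739325)])
[[0.4965 0.0183 0.1185]
 [0.4984 0.0289 0.1185]
 [0.5384 0.0119 0.1185]
 [0.5402 0.0218 0.1185]] [0.5184 0.0202 0.1185] 0.010729874680178976 0.042470135771868325
yaw [np.float64(-8.698709840199516), np.float64(-9.61335456535501)]
board far edge dir -9.347363747133073
board near edge dir -9.369459508262892
```

carry_out(
  plan=[
    [[40,23,-1,0,-0.017],[40,22,-1,0,0],[40,0,0,0,0],[40,0,0,35,0],[40,0,0,35,0],[40,0,0,25,0],[40,0,0,0,0],[40,0,0,0,0]],
  ],
)

```text
t: 3.6
position: [0.5181, 0.0221, 0.1355]
eef_rot: [-0.001, 0.08, 0.997, 0.0]
ft_force: [0.2, 0.2, -0.5]
width: 0.467
grasp_force: 0.0
```

```bash
python3 - <<'E'
from h import *
im,T=snap("w6"); print(goto([.518,.0202,.0895],np.radians(-9.3)),ctrl.sense()["width"])
E
```

```text
(array([ 1.1206, -1.5731, 47.3106]), np.float64(0.002403597469696095), np.float64(2.9816806306240164)) 0.4730791255536729
```

View pics/w6.png

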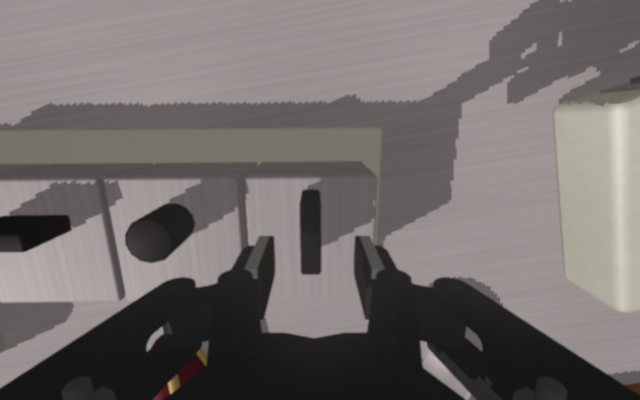

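The fin (302–321, 188–274) is centred between the fingers at 270 and 357. Next I'll descend and close.

carry_out(
  plan=[
    [[40,1,-1.5,20,0],[40,0,0,20,0],[40,0,0,6,0],[40,0,0,0,0],[8,0,0,0,0],[8,0,0,0,0],[8,0,0,0,0],[8,0,0,0,0],[8,0,0,0,0]],
  ],
  force=30,
)

```text
t: 4.4
position: [0.5185, 0.0197, 0.0919]
eef_rot: [0.002, 0.08, 0.997, 0.0]
ft_force: [0.7, 4.7, 6.4]
width: 0.136
grasp_force: 34.3
```

```bash
python3 - <<'E'
from h import *
s=ctrl.sense();print(s["position"],s["width"],s["grasp_force"],s["ft_force"])
t=np.arange(0,25)*.07;r=np.hypot(62,34);p=np.arctan2(34,62)
x=-r*np.cos(p+t)+62;z=r*np.sin(p+t)-34
print(np.c_[-np.diff(x),-np.diff(z)].round(1).tolist())
E
```

```text
[0.5185 0.0197 0.0919] 0.13593218721253145 34.33982849121094 [0.7357 4.6538 6.4362]
[[-2.5, -4.3], [-2.8, -4.1], [-3.1, -3.9], [-3.4, -3.6], [-3.6, -3.4], [-3.8, -3.1], [-4.0, -2.9], [-4.2, -2.6], [-4.4, -2.3], [-4.5, -1.9], [-4.7, -1.6], [-4.8, -1.3], [-4.9, -1.0], [-4.9, -0.6], [-4.9, -0.3], [-4.9, 0.1], [-4.9, 0.4], [-4.9, 0.8], [-4.8, 1.1], [-4.7, 1.4], [-4.6, 1.8], [-4.5, 2.1], [-4.3, 2.4], [-4.2, 2.7]]
```

carry_out(
  plan=[
    [[8,-2.5,0,-4.3,0],[8,-2.8,0,-4.1,0],[8,-3.1,0,-3.9,0],[8,-3.4,0,-3.6,0],[8,-3.6,0,-3.4,0],[8,-3.8,0,-3.1,0],[8,-4.0,0,-2.9,0],[8,-4.2,0,-2.6,0],[8,-4.4,0,-2.3,0],[8,-4.5,0,-1.9,0],[8,-4.7,0,-1.6,0],[8,-4.8,0,-1.3,0]],
  ],
)

```text
t: 5.4
position: [0.5555, 0.0141, 0.1241]
eef_rot: [-0.008, 0.08, 0.997, 0.001]
ft_force: [-7.6, 6.4, 3.3]
width: 0.132
grasp_force: 31.8
```

carry_out(
  plan=[
    [[8,-4.9,0,-1.0,0],[8,-4.9,0,-0.6,0],[8,-4.9,0,-0.3,0],[8,-4.9,0,0.1,0],[8,-4.9,0,0.4,0],[8,-4.9,0,0.8,0],[8,-4.8,0,1.1,0],[8,-4.7,0,1.4,0],[8,-4.6,0,1.8,0],[8,-4.5,0,2.1,0],[8,-4.3,0,2.4,0],[8,-4.2,0,2.7,0]],
  ],
)

```text
t: 6.4
position: [0.6168, 0.0047, 0.1159]
eef_rot: [-0.002, 0.081, 0.997, 0.002]
ft_force: [-3.8, 6.2, 8.5]
width: 0.13
grasp_force: 36.0
```

carry_out(
  plan=[
    [[8,0,0,0,0],[8,0,0,0,0],[8,0,0,0,0]],
  ],
)

```text
t: 6.65
position: [0.6175, 0.0046, 0.1155]
eef_rot: [-0.001, 0.081, 0.997, 0.001]
ft_force: [-0.5, 6.2, 5.4]
width: 0.136
grasp_force: 35.6
```

```bash
python3 - <<'E'
from h import *
cv2.imwrite("pics/s2.png",cv2.resize(camera("scene")[130:280,200:400],None,fx=3,fy=3,interpolation=cv2.INTER_CUBIC))
E
```

```text
(no output)
```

View pics/s2.png

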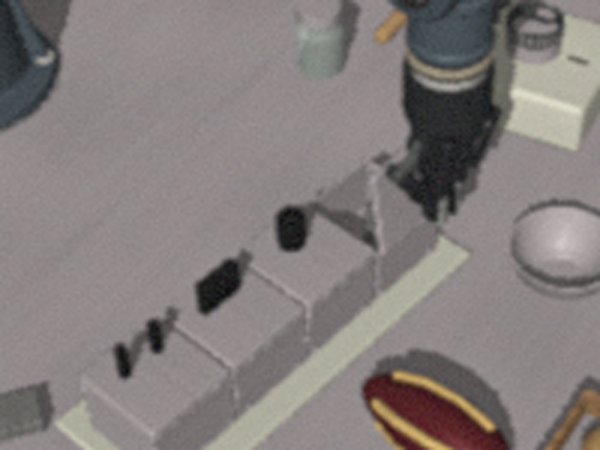

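The scene crop shows the fin lid (380,200) standing near upright, with the other three shut. I'll open it a bit further for clearance, then release and rise.

carry_out(
  plan=[
    [[8,-4.0,0,3.0,0],[8,-3.8,0,3.2,0],[8,-3.6,0,3.4,0],[8,0,0,0,0],[8,0,0,0,0],[40,0,0,0,0],[40,0,0,0,0],[40,0,0,0,0],[40,0,0,0,0]],
  ],
)

```text
t: 7.45
position: [0.6293, 0.0002, 0.1048]
eef_rot: [-0.0, 0.081, 0.997, -0.0]
ft_force: [0.6, -0.2, -0.1]
width: 0.472
grasp_force: 0.0
```

carry_out(
  plan=[
    [[40,0,0,-20,0],[40,0,0,-40,0],[40,0,0,-40,0],[40,0,0,-30,0],[40,20,0,0,0],[40,20,0,0,0],[40,0,0,0,0],[40,0,0,0,0]],
  ],
)

```text
t: 8.12
position: [0.589, 0.0071, 0.2351]
eef_rot: [-0.0, 0.081, 0.997, -0.0]
ft_force: [0.1, -0.6, -0.1]
width: 0.47
grasp_force: 0.0
```

```bash
python3 - <<'E'
from h import *
im,T=snap("w7"); print(T[:3,3],proj("wrist",[[.534,.0176,.01],[.534,.0176,.069],[.595,.0076,.0745]],T))
E
```

```text
[0.589  0.0071 0.2351] [[315.2981 125.9313]
 [315.5235 127.6162]
 [315.4712 189.9287]]
```

View pics/w7.png

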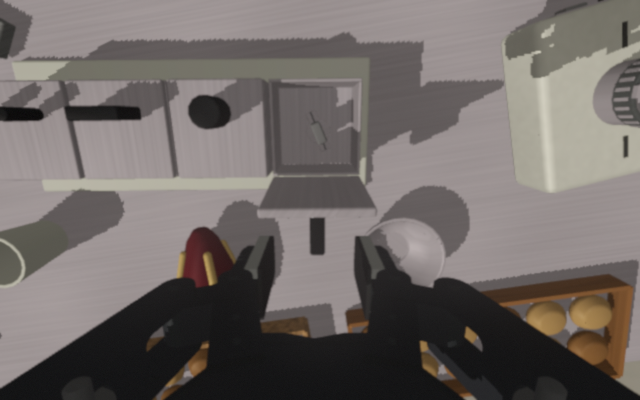

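w7 shows the fin lid open wide. The insert is in the box at about (317,131), with its ears running from (310,112) to (325,150). One viewing is left, so I'll measure numerically from here.

```bash
python3 - <<'E'
from h import *
g=cv2.cvtColor(cv2.imread("pics/w7.png"),cv2.COLOR_BGR2GRAY)
print("     "+" ".join(f"{c:3d}" for c in range(300,338)))
for r in range(106,156): print(r,"|"," ".join(f"{v:3d}" for v in g[r,300:338]))
E
```

```text
300 301 302 303 304 305 306 307 308 309 310 311 312 313 314 315 316 317 318 319 320 321 322 323 324 325 326 327 328 329 330 331 332 333 334 335 336 337
106 |  97  97  97  98  98  99 100 100  99  98  98  98  97  97  98  99  99  99  98  98  97  97  99  99  98  98  97  98 101 101 100  98  98  98  99 103 116 124
107 |  97  97  98  98  99  98  99  99  99  99  98  98  98  97  99  99  99  99  99  98  96  97  98  99  99  98  97  98 100 101  99  98  96  97  99 100 102 105
108 |  97  97  98  98  98  98 100  99  99  98  98  99  98  98  98  99  99  98  98  98  97  97  99  99  99  98  98  98 100 101  99  98  97  98  99  99  98  98
109 |  97  97  97  98  98  98  99  99  99  98  97  97  98  97  97  99  99  99  98  97  98  97  98  99  98  98  97  99 100 101 100  97  97  98  98  98  97  97
110 |  96  97  98  98  98  98  99  99  99  98  97  95  95  96  97  97  97  98  98  97  97  97  98  98  98  98  97  99 100 101  99  97  97  97  98  98  98  97
111 |  96  96  97  98  99  98  99  99  98  94  90  90  94  96  97  96  96  98  98  98  97  97  99  98  98  98  97  98 100 101  98  97  97  98  99  98  98  97

[... 6251 characters left out ...]
  93  93  94  95  95  95  96  98  98  98  96  96  96  96  95  95  95
152 |  95  96  97  98  97  96  96  98  98  98  97  96  96  95  95  96  96  97  97  97  96  96  97  97  97  97  96  97  98  98  97  96  95  95  97  96  94  96
153 |  97  96  98  98  98  96  96  97  98  98  97  97  96  95  95  96  96  97  97  97  96  97  98  98  97  98  96  97  98  98  97  96  96  95  96  96  96  96
154 |  95  96  97  98  97  97  96  97  98  98  97  97  96  96  95  96  96  97  98  97  96  97  98  98  97  97  97  96  97  97  96  96  96  96  97  96  95  96
155 |  95  96  97  98  98  96  96  97  98  98  96  96  96  96  95  95  96  97  97  97  96  97  97  98  97  97  96  97  97  98  96  96  95  96  96  96  96  95
```

carry_out(
  plan=[
    [[30,20,0,0,0],[30,20,0,0,0],[30,0,0,0,0],[30,0,0,0,0]],
  ],
)

```text
t: 8.5
position: [0.5508, 0.0134, 0.2346]
eef_rot: [0.0, 0.081, 0.997, -0.0]
ft_force: [0.6, -0.4, 0.8]
width: 0.347
grasp_force: 0.0
```

```bash
python3 - <<'E'
from h import *
im,T8=snap("w8"); T7=np.load("pics/w7.npy"); i7=cv2.imread("pics/w7.png")
g7=cv2.cvtColor(i7,cv2.COLOR_BGR2GRAY);g8=cv2.cvtColor(im,cv2.COLOR_BGR2GRAY)
print(T8[:3,3])
for nm,(x0,y0,x1,y1),c in(("grip",(308,119,330,147),(318.4,132.7)),("ear1",(305,107,317,119),(311,114.5)),("ear2",(319,145,331,153),(324.6,147.5))):
    t=g7[y0:y1,x0:x1]; s=g8[100:235,270:370]; m=cv2.matchTemplate(s,t,cv2.TM_CCOEFF_NORMED); _,v,_,p=cv2.minMaxLoc(m)
    # subpixel
    x,y=p; f=lambda a,b,c:(a-c)/(2*(a-2*b+c)) 
    sx=f(m[y,x-1],m[y,x],m[y,x+1]);sy=f(m[y-1,x],m[y,x],m[y+1,x])
    q=np.array(c)+[270+x+sx-x0,100+y+sy-y0]
    o7,v7=rays("wrist",c,T7);o8,v8=rays("wrist",q,T8);print(nm,v,q,tri([(o7,v7[0]),(o8,v8[0])]))
print("grip@.069",plane("wrist",(318.4,132.7),.069,T7))
e=plane("wrist",[(310.2,111.8),(325.2,149.3)],.019,T7);d=e[1]-e[0];print("ears@.019",e,e.mean(0),np.linalg.norm(d),np.degrees(np.arctan2(d[1],d[0])))
E
```

```text
[0.5508 0.0134 0.2346]
grip 0.8096755146980286 [318.5188 170.4765] (array([0.5397, 0.0198, 0.0617]), [np.float64(0.00017626242357553516), np.float64(0.0001762624235755431)])
ear1 0.9742714166641235 [310.8906 148.7722] (array([0.5205, 0.0147, 0.0179]), [np.float64(6.648510493737182e-05), np.float64(6.648510493736458e-05)])
ear2 0.8401598334312439 [324.5557 174.4424] (array([ 0.5673,  0.026 , -0.0573]), [np.float64(0.00018981343550738495), np.float64(0.00018981343550737218)])
grip@.069 [[0.5393 0.0196 0.069 ]]
ears@.019 [[0.5175 0.0144 0.019 ]
 [0.5618 0.0248 0.019 ]] [0.5396 0.0196 0.019 ] 0.04549672676759448 13.135811333804984
```

```bash
python3 - <<'E'
from h import *
T7=np.load("pics/w7.npy");g=cv2.cvtColor(cv2.imread("pics/w7.png"),cv2.COLOR_BGR2GRAY);print(g[168:222,300].tolist())
bx=np.array([np.cos(np.radians(-9.3)),np.sin(np.radians(-9.3)),0]);C=np.array([.534,.0176,0]);H=C+.046*bx+[0,0,.0745]
from scipy.optimize import brentq
for L,off in((.092,0),(.092,.008)):
  for th in np.radians(range(90,120,3)):
    P=H+L*(-np.cos(th)*bx+np.sin(th)*np.array([0,0,1]))+off*(np.sin(th)*bx+np.cos(th)*np.array([0,0,1]))
    print(round(np.degrees(th)),off,proj("wrist",[P],T7).round(1),end=" ")
print(proj("wrist",[H],T7), proj("wrist",[C-.046*bx+[0,0,.0745]],T7), g[70:90,315])
E
```

```text
[79, 79, 78, 80, 84, 91, 99, 117, 125, 99, 83, 82, 82, 81, 82, 83, 82, 81, 82, 82, 82, 82, 82, 82, 81, 82, 82, 82, 82, 82, 82, 82, 83, 83, 83, 82, 82, 82, 82, 89, 103, 118, 132, 141, 143, 144, 144, 145, 145, 145, 147, 149, 149, 148]
90 0 [[316.1 198.1]] 93 0 [[316.1 204.5]] 96 0 [[316.  210.8]] 99 0 [[316.  216.7]] 102 0 [[316.  222.4]] 105 0 [[316.  227.9]] 108 0 [[316. 233.]] 111 0 [[315.9 237.8]] 114 0 [[315.9 242.2]] 117 0 [[315.9 246.3]] 90 0.008 [[316.  208.8]] 93 0.008 [[316.  214.9]] 96 0.008 [[316.  220.8]] 99 0.008 [[316.  226.3]] 102 0.008 [[316.  231.6]] 105 0.008 [[316.  236.5]] 108 0.008 [[315.9 241.1]] 111 0.008 [[315.9 245.3]] 114 0.008 [[315.9 249.2]] 117 0.008 [[315.9 252.7]] [[315.4983 174.663 ]] [[315.6049  76.9025]] [116 116 116 117 117 117 116 117 122 132 138 129 110 105 105  95  81  84
  94  99]
```

The lid stands at only about 94°, which is too tight for the gripper body. I'll push it further back with closed fingers.

carry_out(
  plan=[
    [[0,0,0,30,0],[0,0,0,30,0],[0,0,0,30,0],[0,-8,0,0,0],[0,-8,0,0,0],[0,-6,0,0,0],[0,-5,0,0,0],[0,-5,0,0,0],[0,-5,0,0,0],[0,-5,0,0,0],[0,-5,0,0,0],[0,0,0,0,0]],
  ],
)

```text
t: 9.55
position: [0.5985, 0.0057, 0.1454]
eef_rot: [0.001, 0.081, 0.997, -0.0]
ft_force: [0.1, -1.5, -0.1]
width: -0.002
grasp_force: 0.0
```

carry_out(
  plan=[
    [[0,0,0,0,0],[0,8,0,0,0],[30,20,0,0,0],[30,20,0,-40,0],[30,0,0,-40,0],[30,0,0,0,0],[30,0,0,0,0]],
  ],
)

```text
t: 10.13
position: [0.5519, 0.0135, 0.2249]
eef_rot: [0.003, 0.081, 0.997, -0.0]
ft_force: [0.4, -0.2, -1.0]
width: 0.352
grasp_force: 0.0
```

```bash
python3 - <<'E'
from h import *
im,T=snap("w9");g=cv2.cvtColor(im,cv2.COLOR_BGR2GRAY);print(T[:3,3],g[196:262,300].tolist())
bx=np.array([np.cos(np.radians(-9.3)),np.sin(np.radians(-9.3)),0]);C=np.array([.535,.0174,0]);H=C+.046*bx+[0,0,.0745]
for th in np.radians(range(93,120,3)):
    P=H+.092*(-np.cos(th)*bx+np.sin(th)*np.array([0,0,1])); print(round(np.degrees(th)),proj("wrist",[P],T).round(1),end=" ")
print(proj("wrist",[H],T)); print(goto([.5395,.0196,.040],np.radians(13.1)))
E
```

```text
[0.5519 0.0135 0.2249] [81, 78, 79, 79, 79, 79, 79, 78, 79, 80, 79, 78, 78, 81, 87, 97, 115, 131, 119, 96, 87, 87, 87, 87, 87, 87, 86, 88, 88, 87, 87, 87, 87, 87, 87, 87, 87, 87, 87, 87, 86, 86, 86, 87, 87, 86, 87, 87, 87, 87, 87, 86, 88, 87, 87, 87, 87, 87, 87, 87, 87, 86, 87, 86, 86, 87]
93 [[315.5 259.4]] 96 [[315.5 265.1]] 99 [[315.5 270.6]] 102 [[315.5 275.8]] 105 [[315.5 280.7]] 108 [[315.5 285.2]] 111 [[315.5 289.3]] 114 [[315.4 293.1]] 117 [[315.4 296.5]] [[315.1311 213.2974]]
(array([ 12.5128,   4.0871, 183.0834]), np.float64(-0.3903355317428616), np.float64(2.9798952538581887))
```

```bash
python3 - <<'E'
import cv2
g=cv2.cvtColor(cv2.imread("pics/w9.png"),cv2.COLOR_BGR2GRAY)
for c in(290,300,330,340): print(c,g[258:305,c].tolist())
E
```

```text
290 [85, 85, 85, 85, 85, 85, 85, 84, 84, 85, 84, 84, 84, 85, 84, 84, 84, 85, 84, 83, 84, 84, 85, 84, 83, 84, 85, 84, 84, 87, 97, 117, 135, 144, 148, 148, 147, 147, 148, 148, 148, 147, 147, 148, 149, 149, 147]
300 [87, 86, 86, 87, 87, 87, 88, 87, 87, 87, 87, 87, 87, 86, 86, 87, 86, 87, 87, 87, 87, 87, 86, 86, 86, 87, 87, 87, 86, 89, 101, 122, 137, 144, 146, 146, 144, 143, 146, 146, 145, 146, 146, 148, 147, 145, 145]
330 [83, 82, 83, 82, 82, 83, 83, 82, 83, 82, 82, 82, 83, 83, 83, 83, 83, 82, 83, 83, 83, 83, 82, 83, 83, 84, 84, 83, 84, 90, 104, 122, 134, 141, 145, 147, 145, 142, 143, 144, 143, 142, 142, 144, 144, 143, 143]
340 [85, 85, 85, 84, 84, 84, 84, 84, 85, 85, 85, 84, 83, 83, 83, 82, 83, 83, 83, 83, 83, 83, 83, 83, 83, 83, 83, 83, 85, 90, 105, 124, 136, 144, 146, 147, 144, 141, 142, 142, 142, 144, 144, 144, 143, 144, 143]
```

The lid is now at about 110°. Next I'll align over the insert and descend in two stages.

carry_out(
  plan=[
    [[30,12.5,4,0,0],[30,0,0,10,-0.098],[30,0,0,20,-0.098],[30,0,0,30,-0.097],[30,0,0,30,-0.097],[30,0,0,0,0],[30,0,0,0,0]],
  ],
)

```text
t: 10.77
position: [0.5369, 0.0199, 0.1298]
eef_rot: [-0.003, -0.113, 0.994, 0.001]
ft_force: [0.1, -0.0, 1.4]
width: 0.352
grasp_force: 0.0
```

```bash
python3 - <<'E'
from h import *
im,T=snap("w10");print(T[:3,3],goto([.5395,.0196,.040],np.radians(13.1)))
print(proj("wrist",[[.5395,.0196,.069]],T))
g=cv2.cvtColor(im,cv2.COLOR_BGR2GRAY)
for r in range(205,300,6): print(r,g[r,270:362:3].tolist())
E
```

```text
[0.5369 0.0199 0.1298] (array([-1.0827, -0.2725, 91.4723]), np.float64(-0.0028615864559977666), np.float64(-2.915816108034534))
[[312.5145 218.625 ]]
205 [104, 102, 104, 104, 103, 101, 104, 102, 103, 100, 101, 102, 107, 100, 99, 97, 79, 102, 103, 102, 101, 102, 104, 109, 109, 109, 111, 146, 150, 118, 83]
211 [102, 103, 104, 104, 100, 102, 103, 102, 104, 103, 101, 103, 116, 113, 110, 106, 83, 101, 103, 101, 103, 102, 102, 110, 115, 141, 154, 154, 148, 142, 120]
217 [103, 103, 104, 101, 103, 103, 101, 104, 102, 102, 101, 103, 116, 113, 109, 106, 83, 102, 101, 101, 102, 102, 104, 103, 105, 103, 102, 101, 142, 141, 141]
223 [103, 104, 102, 102, 103, 101, 103, 102, 103, 100, 101, 103, 115, 111, 108, 106, 85, 100, 102, 101, 101, 105, 103, 104, 103, 102, 95, 104, 142, 141, 140]
229 [85, 96, 95, 117, 101, 104, 103, 102, 100, 102, 103, 102, 114, 110, 108, 106, 86, 99, 101, 101, 104, 103, 103, 103, 102, 99, 82, 97, 141, 140, 141]
235 [82, 82, 83, 72, 52, 83, 89, 100, 108, 105, 102, 103, 103, 101, 103, 102, 101, 101, 101, 104, 103, 103, 103, 101, 98, 58, 65, 93, 102, 104, 136]
241 [82, 82, 81, 
[... 610 characters left out ...]
6, 86, 78, 35, 31, 31, 33, 61, 82]
271 [80, 34, 28, 29, 30, 112, 148, 135, 109, 99, 94, 89, 85, 85, 82, 83, 84, 83, 83, 85, 85, 86, 86, 87, 78, 38, 30, 31, 35, 58, 95]
277 [61, 32, 28, 28, 29, 87, 93, 92, 90, 95, 109, 140, 144, 125, 104, 97, 93, 88, 85, 84, 83, 83, 83, 82, 80, 46, 29, 31, 34, 51, 69]
283 [29, 33, 29, 27, 47, 93, 94, 90, 91, 92, 90, 93, 94, 91, 93, 99, 121, 143, 140, 115, 102, 96, 90, 87, 87, 82, 31, 29, 35, 34, 32]
289 [28, 31, 28, 26, 73, 92, 92, 89, 91, 91, 90, 93, 94, 90, 92, 93, 91, 92, 93, 92, 91, 102, 132, 144, 131, 146, 42, 30, 34, 31, 32]
295 [27, 32, 28, 30, 90, 93, 90, 90, 92, 91, 92, 94, 92, 90, 93, 92, 91, 92, 91, 91, 91, 91, 93, 92, 116, 155, 90, 28, 33, 31, 31]
```

carry_out(
  plan=[
    [[30,-1,0,30,0],[30,0,0,30,0],[30,0,0,20,0],[30,0,0,10,0],[30,0,0,0,0],[5,0,0,0,0],[5,0,0,0,0],[5,0,0,0,0],[5,0,0,0,0],[5,0,0,0,0]],
  ],
  force=45,
)

```text
t: 11.65
position: [0.5414, 0.0196, 0.0437]
eef_rot: [0.002, -0.114, 0.994, -0.0]
ft_force: [-0.5, -0.2, 6.1]
width: 0.113
grasp_force: 48.0
```

carry_out(
  plan=[
    [[5,0,0,-10,0],[5,0,0,-20,0],[5,0,0,-30,0],[5,0,0,-35,0],[5,0,0,-35,0],[5,0,0,-25,0],[5,0,0,0,0],[5,0,0,0,0]],
  ],
)

```text
t: 12.32
position: [0.5406, 0.0197, 0.1992]
eef_rot: [0.002, -0.114, 0.993, -0.001]
ft_force: [-0.4, -0.0, -1.6]
width: 0.111
grasp_force: 47.1
```

```bash
python3 - <<'E'
from h import *
print(goto([.5500,.3125,.1996],np.radians(6.4)),ctrl.sense()["width"],toolT()[:3,3])
E
```

```text
(array([-75.3802, 283.0447,  -0.5554]), np.float64(0.11662545398858093), np.float64(-2.913266127473575)) 0.11116850551149506 [0.5406 0.0197 0.1992]
```

carry_out(
  plan=[
    [[5,-5,18,0,0],[5,-9,34,0,0],[5,-9,34,0,0],[5,-9,34,0,0],[5,-9,34,0,0],[5,-9,34,0,0],[5,-9,34,0,0],[5,-9,34,0,0],[5,-7,27,0,0],[5,0,0,0,0.058],[5,0,0,0,0.058],[5,0,0,0,0]],
  ],
)

```text
t: 13.32
position: [0.5472, 0.3127, 0.1947]
eef_rot: [-0.002, -0.056, 0.998, -0.001]
ft_force: [0.3, 0.2, -0.1]
width: 0.106
grasp_force: 47.0
```

carry_out(
  plan=[
    [[5,0,0,0,0],[5,0,0,0,0]],
  ],
)

```text
t: 13.48
position: [0.5484, 0.3118, 0.1959]
eef_rot: [-0.001, -0.056, 0.998, -0.0]
ft_force: [-0.5, 0.4, -0.8]
width: 0.107
grasp_force: 47.0
```

```bash
python3 - <<'E'
from h import *
im,T=snap("w11");print(goto([.5500,.3125,.1996],np.radians(6.4)),ctrl.sense()["width"],T[:3,3])
cv2.imwrite("pics/w11c.png",cv2.resize(im[150:350,220:420],None,fx=3,fy=3,interpolation=cv2.INTER_CUBIC))
# insert ear near end expected at tool +x 23mm, underside+6
for b in(.025,.031,.037): print(b,proj("wrist",(T@np.array([[.023,0,b-.006,1],[-.023,0,b-.006,1],[0,0,b-.006,1]]).T).T[:,:3],T).round(1).tolist())
print("marks",proj("wrist",[[.4982,.3069,.07],[.55,.3125,.09]],T))
g=cv2.cvtColor(im,cv2.COLOR_BGR2GRAY)
for r in range(190,275,4): print(r,g[r,280:350:2].tolist())
E
```

```text
(array([-1.4035,  0.5999, -3.3493]), np.float64(0.0006641244238316801), np.float64(-3.029227457038324)) 0.10498857373317907 [0.5484 0.3118 0.1959]
0.025 [[314.0, 198.5], [314.0, 274.2], [314.0, 237.6]]
0.031 [[314.0, 195.7], [314.0, 269.2], [314.0, 233.7]]
0.037 [[314.0, 193.2], [314.0, 264.6], [314.0, 230.0]]
marks [[314.9057 136.1639]
 [314.6259 200.4131]]
190 [76, 68, 69, 89, 93, 94, 93, 101, 95, 94, 92, 93, 94, 90, 89, 88, 88, 111, 124, 124, 124, 124, 135, 139, 138, 137, 141, 141, 113, 69, 67, 67, 75, 72, 66]
194 [105, 81, 88, 93, 94, 94, 94, 94, 92, 93, 92, 95, 125, 131, 131, 131, 118, 80, 112, 127, 127, 125, 114, 136, 138, 137, 141, 141, 113, 70, 69, 66, 79, 76, 71]
198 [131, 89, 92, 93, 93, 94, 93, 92, 93, 93, 92, 95, 131, 142, 143, 140, 128, 83, 120, 137, 137, 135, 118, 136, 139, 137, 141, 139, 100, 88, 87, 77, 81, 74, 70]
202 [114, 86, 91, 93, 97, 123, 109, 85, 93, 93, 92, 94, 132, 142, 142, 140, 128, 82, 120, 137, 137, 136, 118, 137, 138, 138, 141, 139, 104, 122, 139, 139, 138, 134, 100]
206 [83, 80, 93, 93, 101, 131, 86, 80, 92, 92, 92, 94, 131, 142, 142, 141, 127, 83, 120
[... 1971 characters left out ...]
 73, 74, 73, 73, 66, 38, 36, 55, 61, 62, 62, 62, 61, 61, 61, 62, 61, 53, 34, 36, 66, 72, 73, 73, 73, 70, 49, 36, 36, 37]
262 [37, 37, 36, 60, 74, 73, 73, 72, 73, 60, 34, 34, 54, 60, 62, 62, 61, 62, 61, 61, 61, 60, 53, 34, 34, 60, 72, 72, 73, 73, 72, 59, 35, 35, 34]
266 [35, 36, 40, 59, 66, 72, 76, 76, 76, 59, 32, 33, 51, 60, 60, 61, 61, 61, 60, 61, 61, 60, 51, 33, 32, 59, 76, 76, 76, 72, 66, 59, 36, 34, 34]
270 [35, 35, 35, 34, 35, 34, 37, 57, 83, 66, 36, 36, 51, 60, 61, 61, 60, 60, 61, 60, 60, 59, 49, 34, 34, 65, 81, 57, 36, 33, 32, 33, 34, 33, 34]
274 [36, 35, 34, 33, 33, 33, 31, 35, 65, 64, 35, 33, 50, 60, 60, 60, 60, 60, 59, 60, 60, 59, 49, 33, 34, 64, 64, 34, 32, 31, 31, 32, 34, 34, 34]
```

carry_out(
  plan=[
    [[5,-3.4,0.5,0,0],[5,0,0,20,0],[5,0,0,15,0],[5,0,0,8,0],[5,0,0,0,0],[5,0,0,0,0],[5,0,0,0,0]],
  ],
)

```text
t: 14.12
position: [0.5532, 0.3134, 0.1549]
eef_rot: [0.001, -0.056, 0.998, 0.0]
ft_force: [-0.6, 0.3, -0.5]
width: 0.102
grasp_force: 47.0
```

```bash
python3 - <<'E'
from h import *
im,T=snap("w12");s=ctrl.sense();print(T[:3,3],goto([.5517,.3127,.121],np.radians(6.4)),s["ft_force"])
g=cv2.cvtColor(im,cv2.COLOR_BGR2GRAY)
print(proj("wrist",[[.4982,.3069,.07]],T),"ear",proj("wrist",(T@[.0247,0,.025,1])[:3],T))
for r in range(110,215,4): print(r,g[r,268:362:2].tolist())
E
```

```text
[0.5532 0.3134 0.1549] (array([ 1.7291, -0.6413, 34.1234]), np.float64(0.0004886229499057038), np.float64(-3.02940295851225)) [-0.2653  0.3392 -1.0247]
[[313.4245 131.9451]] ear [[313.9549 192.8232]]
110 [171, 170, 170, 169, 168, 167, 168, 168, 168, 168, 168, 168, 169, 169, 169, 170, 171, 171, 171, 170, 169, 168, 168, 168, 168, 168, 168, 167, 168, 167, 167, 167, 167, 167, 167, 167, 167, 167, 167, 167, 167, 167, 167, 166, 167, 166, 167]
114 [171, 170, 169, 168, 167, 168, 169, 168, 168, 168, 169, 168, 169, 169, 169, 169, 170, 170, 170, 169, 168, 168, 168, 168, 168, 168, 168, 168, 168, 167, 167, 167, 166, 166, 166, 167, 168, 168, 169, 168, 168, 168, 168, 167, 167, 167, 167]
118 [170, 170, 169, 168, 168, 167, 168, 168, 168, 168, 169, 169, 169, 169, 169, 169, 169, 168, 167, 167, 167, 144, 75, 68, 137, 167, 167, 166, 167, 167, 167, 167, 166, 166, 166, 166, 167, 166, 167, 167, 168, 168, 169, 169, 168, 168, 168]
122 [170, 170, 170, 170, 170, 169, 169, 168, 168, 169, 169, 170, 169, 170, 170, 170, 169, 168, 167, 166, 166, 141, 63, 54, 133, 166, 166, 166, 167, 167, 168, 168, 168, 168, 168, 168,
[... 4541 characters left out ...]
37, 135, 135, 140, 139, 119, 72, 67, 66, 59, 73, 73, 48, 49, 49, 76, 108]
206 [138, 138, 115, 80, 90, 91, 91, 91, 91, 88, 81, 90, 91, 92, 89, 90, 91, 92, 129, 140, 141, 139, 125, 81, 118, 135, 135, 134, 116, 135, 137, 135, 135, 140, 140, 115, 68, 72, 74, 68, 76, 75, 47, 45, 48, 54, 99]
210 [138, 134, 91, 84, 90, 91, 91, 94, 111, 95, 76, 90, 91, 90, 88, 91, 93, 94, 129, 140, 140, 139, 126, 73, 87, 98, 97, 91, 85, 93, 117, 129, 136, 139, 139, 114, 72, 84, 90, 90, 88, 88, 75, 49, 49, 54, 97]
214 [138, 126, 72, 86, 90, 91, 92, 120, 135, 91, 73, 90, 91, 91, 99, 124, 139, 140, 139, 131, 115, 90, 83, 70, 71, 74, 75, 85, 90, 90, 89, 87, 115, 137, 139, 117, 92, 89, 89, 89, 89, 88, 83, 52, 48, 50, 87]
```

carry_out(
  plan=[
    [[5,1.5,-0.6,8,0],[5,0,0,8,0],[5,0,0,6,0],[5,0,0,4,0],[5,0,0,2,0],[5,0,0,2,0],[5,0,0,0,0],[5,0,0,0,0]],
  ],
)

```text
t: 14.83
position: [0.5511, 0.3126, 0.124]
eef_rot: [0.0, -0.056, 0.998, 0.0]
ft_force: [-0.8, 0.1, -0.8]
width: 0.106
grasp_force: 47.0
```

```bash
python3 - <<'E'
from h import *
s=ctrl.sense();print(goto([.5517,.3127,.121],np.radians(6.4)),s["ft_force"],s["position"])
E
```

```text
(array([-0.6095,  0.0457,  3.0453]), np.float64(0.0005896210189773043), np.float64(-3.0293019604431786)) [-0.7647  0.0555 -0.8112] [0.5511 0.3126 0.124 ]
```

carry_out(
  plan=[
    [[5,0,0,1.5,0],[5,0,0,1,0],[5,0,0,0,0]],
  ],
)

```text
t: 15.08
position: [0.5509, 0.3125, 0.1215]
eef_rot: [-0.0, -0.056, 0.998, -0.0]
ft_force: [-0.6, 1.0, -0.2]
width: 0.105
grasp_force: 47.0
```

carry_out(
  plan=[
    [[5,0,0,1,0],[5,0,0,0,0]],
  ],
)

```text
t: 15.25
position: [0.5511, 0.3126, 0.1208]
eef_rot: [0.0, -0.056, 0.998, 0.0]
ft_force: [0.2, -0.3, 1.3]
width: 0.104
grasp_force: 47.1
```

carry_out(
  plan=[
    [[5,0,0,1,0],[5,0,0,0,0]],
  ],
)

```text
t: 15.42
position: [0.5512, 0.3126, 0.1207]
eef_rot: [0.0, -0.056, 0.998, 0.0]
ft_force: [-2.0, -0.6, 5.8]
width: 0.11
grasp_force: 47.8
```

carry_out(
  plan=[
    [[5,0,0,1,0],[5,0,0,0,0]],
  ],
)

```text
t: 15.58
position: [0.5512, 0.3126, 0.1207]
eef_rot: [0.001, -0.056, 0.998, 0.0]
ft_force: [-1.9, -1.1, 10.2]
width: 0.106
grasp_force: 48.6
```

The foot touched down at TCP height 0.1207, which puts its underside at 0.090 as it should be. I'll release and rise.

carry_out(
  plan=[
    [[5,0,0,-2,0],[30,0,0,0,0],[30,0,0,0,0],[30,0,0,0,0],[30,0,0,-25,0],[30,0,0,-40,0],[85,0,0,-40,0],[85,0,0,0,0],[85,0,0,0,0],[85,0,0,0,0]],
  ],
)

```text
t: 16.42
position: [0.5506, 0.3123, 0.2253]
eef_rot: [-0.0, -0.056, 0.998, -0.0]
ft_force: [0.2, -0.0, -0.8]
width: 0.897
grasp_force: 0.0
```

```bash
python3 - <<'E'
from h import *
im,T=snap("w13");s=ctrl.sense();print(s["qpos"],s["width"],goto([.550,.3125,.150]))
print("grip top",proj("wrist",[[.55,.3125,.146],[.5391,.3113,.146],[.5609,.3137,.146]],T), "seat ear ends z96",proj("wrist",[[.5271,.3099,.096],[.5729,.3151,.096]],T))
cv2.imwrite("pics/w13c.png",cv2.resize(im[110:310,180:446],None,fx=3,fy=3,interpolation=cv2.INTER_CUBIC))
E
```

```text
[ 0.3398  0.5463  1.4183  0.      1.1798 -1.3432] 0.9795223392758371 (array([-0.2561,  0.3734, 74.23  ]), None, np.float64(-3.029403281399384))
grip top [[314.2576 206.5472]
 [314.2905 192.5042]
 [314.2256 220.2473]] seat ear ends z96 [[314.1742 166.1078]
 [314.2346 215.0057]]
```

```bash
python3 - <<'E'
import cv2
g=cv2.cvtColor(cv2.imread("pics/w13.png"),cv2.COLOR_BGR2GRAY)
for r in range(160,236,4): print(r,g[r,294:336:2].tolist())
print([ (r,int(g[r,313]),int(g[r,308])) for r in range(156,232)][::2])
E
```

```text
160 [161, 158, 136, 92, 59, 66, 80, 72, 58, 59, 63, 69, 60, 54, 60, 93, 71, 67, 92, 106, 108]
164 [98, 70, 76, 67, 68, 68, 71, 73, 74, 76, 76, 75, 76, 71, 69, 67, 66, 64, 58, 71, 85]
168 [68, 68, 74, 80, 87, 89, 89, 119, 136, 132, 98, 121, 131, 115, 89, 88, 89, 107, 100, 74, 63]
172 [80, 87, 88, 87, 89, 89, 89, 117, 136, 131, 97, 120, 130, 114, 88, 87, 92, 114, 109, 99, 85]
176 [86, 87, 88, 89, 88, 89, 88, 117, 135, 131, 98, 124, 126, 97, 84, 87, 88, 85, 89, 89, 86]
180 [88, 89, 89, 88, 84, 86, 116, 129, 100, 68, 59, 61, 65, 84, 88, 86, 84, 85, 88, 86, 61]
184 [90, 92, 88, 86, 87, 96, 130, 120, 71, 57, 56, 57, 56, 74, 89, 88, 87, 85, 88, 86, 59]
188 [82, 86, 87, 86, 88, 96, 130, 115, 66, 56, 56, 57, 56, 66, 86, 88, 87, 86, 88, 86, 59]
192 [96, 84, 87, 95, 129, 133, 132, 110, 78, 73, 73, 71, 69, 66, 83, 86, 86, 85, 87, 85, 68]
196 [72, 84, 88, 93, 121, 127, 132, 115, 100, 96, 93, 91, 86, 71, 84, 87, 86, 85, 93, 105, 85]
200 [56, 84, 88, 88, 87, 113, 132, 116, 99, 95, 93, 91, 86, 78, 104, 92, 92, 123, 132, 130, 129]
204 [87, 87, 88, 88, 87, 89, 88, 97, 98, 95, 92, 89, 86, 72, 87, 87, 1
[... 602 characters left out ...]
 162, 161, 160, 160, 160, 160, 160, 159, 126, 48, 128, 160, 161, 161, 160, 160, 159, 159, 160, 161]
[(156, 96, 134), (158, 57, 77), (160, 60, 72), (162, 67, 67), (164, 76, 73), (166, 108, 111), (168, 119, 119), (170, 117, 119), (172, 117, 117), (174, 118, 117), (176, 117, 117), (178, 104, 131), (180, 61, 129), (182, 56, 124), (184, 57, 120), (186, 56, 116), (188, 57, 115), (190, 58, 111), (192, 73, 110), (194, 92, 113), (196, 95, 115), (198, 95, 115), (200, 95, 116), (202, 94, 111), (204, 94, 97), (206, 92, 95), (208, 92, 95), (210, 93, 96), (212, 93, 95), (214, 93, 96), (216, 92, 90), (218, 76, 63), (220, 49, 47), (222, 49, 54), (224, 63, 68), (226, 66, 122), (228, 75, 161), (230, 75, 161)]
```

The insert sits squarely: its ear mark (col 314) lines up with the head mark (col 314), and the ear end is at row 165.5 against 166.1 expected. Next is the ring grip.

carry_out(
  plan=[
    [[85,0.4,0.3,35,0],[85,0,0,35,0],[85,0,0,30,0],[85,0,0,20,0],[85,0,0,12,0],[85,0,0,8,0],[85,0,0,0,0],[85,0,0,0,0]],
  ],
)

```text
t: 17.13
position: [0.5508, 0.3129, 0.0855]
eef_rot: [-0.0, -0.056, 0.998, 0.0]
ft_force: [-0.2, 0.1, 0.2]
width: 0.996
grasp_force: 0.0
```

carry_out(
  plan=[
    [[55,0,0,0,0],[55,0,0,0,0],[55,0,0,0,0],[55,0,0,0,0],[55,0,0,0,0]],
  ],
  force=50,
)

```text
t: 17.55
position: [0.5517, 0.3126, 0.088]
eef_rot: [0.002, -0.057, 0.998, -0.0]
ft_force: [-0.6, -1.6, 6.3]
width: 0.707
grasp_force: 53.4
```

carry_out(
  plan=[
    [[55,0,0,0,0.06],[55,0,0,0,0.1],[55,0,0,0,0.1],[55,0,0,0,0.1],[55,0,0,0,0.1],[55,0,0,0,0.1],[55,0,0,0,0.1],[55,0,0,0,0.1],[55,0,0,0,0.1],[55,0,0,0,0.1],[55,0,0,0,0.1],[55,0,0,0,0]],
  ],
)

```text
t: 18.55
position: [0.5511, 0.3114, 0.0879]
eef_rot: [0.001, 0.458, 0.889, -0.001]
ft_force: [-0.9, -5.4, 7.9]
width: 0.712
grasp_force: 53.5
```

```bash
python3 - <<'E'
from h import *
s=ctrl.sense();print(s["ft_torque"],s["ft_force"],s["width"],np.degrees(goto([0,0,0])[2]))
E
```

```text
[-1.0147  0.3567 -0.149 ] [-0.8532 -5.3552  7.9085] 0.7124711037397321 125.53608760054686
```

carry_out(
  plan=[
    [[55,0,0,0,0.06],[55,0,0,0,0.06],[55,0,0,0,0.04],[55,0,0,0,0],[55,0,0,0,0]],
  ],
)

```text
t: 18.97
position: [0.5509, 0.3112, 0.0879]
eef_rot: [0.001, 0.526, 0.851, -0.001]
ft_force: [-1.4, -5.3, 8.2]
width: 0.708
grasp_force: 53.5
```

```bash
python3 - <<'E'
from h import *
s=ctrl.sense();print(s["ft_torque"],s["ft_force"],s["width"],np.degrees(goto([0,0,0])[2]))
E
```

```text
[-1.0231  0.4098 -0.0725] [-1.3905 -5.3322  8.197 ] 0.7082386070639493 116.53712080494489
```

carry_out(
  plan=[
    [[55,0,0,0,0.06],[55,0,0,0,0.04],[55,0,0,0,0],[55,0,0,0,0]],
  ],
)

```text
t: 19.3
position: [0.5508, 0.3112, 0.0879]
eef_rot: [0.001, 0.568, 0.823, -0.001]
ft_force: [-1.4, -5.9, 7.9]
width: 0.711
grasp_force: 53.5
```

```bash
python3 - <<'E'
from h import *
s=ctrl.sense();print(s["ft_torque"],s["ft_force"],s["width"],np.degrees(goto([0,0,0])[2]))
E
```

```text
[-0.9782  0.4936 -0.087 ] [-1.3601 -5.9372  7.919 ] 0.711161352876373 110.80691103391703
```

carry_out(
  plan=[
    [[55,0,0,0,0.03],[55,0,0,0,0.03],[55,0,0,0,0],[55,0,0,0,0]],
  ],
)

```text
t: 19.63
position: [0.5507, 0.3111, 0.0879]
eef_rot: [0.002, 0.589, 0.808, -0.001]
ft_force: [-1.2, -5.4, 7.8]
width: 0.714
grasp_force: 54.1
```

```bash
python3 - <<'E'
from h import *
s=ctrl.sense();print(s["ft_torque"],s["ft_force"],s["width"],np.degrees(goto([0,0,0])[2]))
E
```

```text
[-0.892   0.5476  1.6391] [-1.1806 -5.4312  7.7877] 0.7136807415324313 107.85254597734443
```

carry_out(
  plan=[
    [[55,0,0,0,0.03],[55,0,0,0,0.03],[55,0,0,0,0],[55,0,0,0,0]],
  ],
)

```text
t: 19.97
position: [0.5502, 0.3132, 0.0878]
eef_rot: [0.0, 0.615, 0.789, 0.0]
ft_force: [-2.8, 1.1, 7.8]
width: 0.711
grasp_force: 54.5
```

```bash
python3 - <<'E'
from h import *
s=ctrl.sense();print(s["ft_torque"],s["ft_force"],s["width"],np.degrees(goto([0,0,0])[2]))
E
```

```text
[0.096  0.5378 0.8367] [-2.7983  1.109   7.8161] 0.7107382811453423 104.14671255355427
```

The torque jumped to 1.6 N m after 1.37 rad, so the ring is at its stop. I'll release, rise and check.

carry_out(
  plan=[
    [[85,0,0,0,0],[85,0,0,0,0],[85,0,0,0,0],[85,0,0,0,0],[85,0,0,-20,0],[85,0,0,-40,0],[85,0,0,-40,0],[85,0,0,-40,0],[85,-30,0,0,0],[85,-20,0,0,0],[85,0,0,0,0],[85,0,0,0,0]],
  ],
)

```text
t: 20.97
position: [0.5629, 0.2634, 0.2257]
eef_rot: [-0.0, 0.617, 0.787, 0.0]
ft_force: [-0.6, -0.6, -0.2]
width: 0.997
grasp_force: 0.0
```

```bash
python3 - <<'E'
from h import *
im,T=snap("w14");p=proj("wrist",[[.55,.3125,.1]],T)[0];print(p,T[:3,3])
x,y=p.astype(int);y0=max(0,y-65);x0=x-70
a=cv2.resize(im[y0:y0+130,x0:x0+140],(560,520),interpolation=cv2.INTER_CUBIC)
s=camera("scene")[150:280,215:275+60]; b=cv2.resize(s,(240,260))
c=camera("top")[145:225,190:410]; c=cv2.resize(c,(240,87))
col=np.zeros((520,240,3),np.uint8);col[:260]=b;col[300:387]=c
cv2.imwrite("pics/final.png",np.hstack([a,col]))
E
```

```text
[313.2537 135.3306] [0.5629 0.2634 0.2257]
```

View pics/final.png

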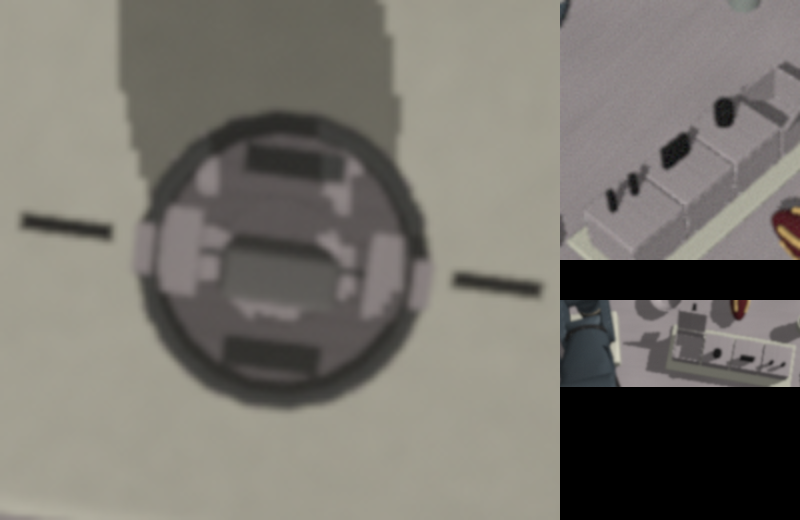

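The view shows both lugs (180,250) and (383,275) standing over the ears, in line with the two black marks. The other three lids are shut.

```bash
python3 -c "
from plant import job
print(job.job_done())"
```

```text
the job is handed in; nothing more can be done
None
```

The fin box is open, the cutter insert sits on the seat with its ears in line with the marks, and the ring is turned to its stop with its lugs over the ears; the other three lids stayed shut, and the job is handed in at about 21 s of the 72 s limit, with the verdict not shown to me.

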